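# Serve the dark roll with the bread tongs

### The job

Serve the dark bread roll: using the tongs, never your fingers, lift it out of the basket and set it down right side up in the middle of the plate, letting it go only once it is resting there. Then lay the tongs back on their rest as you found them and let go. Leave the light roll where it lies in the basket, and do not disturb the sugar bowl, the jam jar or the cup.

Things in the scene. Friction and masses are not known exactly. Their poses are not given: they have to be found in the camera images.
- tongs_grip (a point): Steel kitchen tongs, 230 mm long, 105 g, lying flat across the rest's two bars. Point: midway between the red handle pads, at mid-height. x runs towards the jaws, y from arm to arm (they close along it), z up. Arms are 20 mm tall. Pads: 22 mm tall, x -35 to +35 mm, outer faces 60 mm apart at x = 0 when open; squeezed to 56 mm the tongs are held by their own spring.
- tongs_jaws (a point): Middle of the gap between the tongs' red jaws (plates 36 mm along x, 28 mm tall, 5 mm thick), 109 mm ahead of tongs_grip on the same axes. Inner faces 83 mm apart when open; each mm squeezed off the pads takes 2.45 mm off the jaws: pads 56 mm apart = jaws 73 mm; pads 48 mm = jaws 54 mm and parallel.
- tongs_hinge (a point): The tongs' hinge with a hanging ring behind it, 75 mm behind tongs_grip on the same axes, at mid-height of the arms. Both arms swing equally about it and a preloaded spring holds them open: it takes about 8 N on the pads at tongs_grip to start closing and about 10 N with the jaws on a roll; grip with 20 to 30 N to hold a roll.
- rest_mid (a point): Blue glazed utensil rest, fixed, 150 x 104 mm, base 6 mm thick, with two raised bars along y (100 mm long, 10 mm wide, at x = -60 and +60 mm, tops 24 mm above the worktop) that carry the tongs by their arms. Point: over its middle, 34 mm above the worktop, where tongs_grip belongs. x: the way the tongs point, z up.
- dark_roll_mid (a point): Dark brown crusty roll to be served, flat underneath, 97 mm long, 54 mm wide, 54 mm tall, about 70 g, firm. This point: its centre, 27 mm above its underside. Axes: x along its length, z up. Its sides are straight and round over the middle 44 mm of its length.
- light_roll_mid (a point): Golden roll of the same size and shape, lying beside the dark one in the basket, to be left there. This point: its centre; x along its length, z up.
- basket_floor (a point): Square rattan basket, fixed, 222 x 222 mm outside, 80 mm tall, walls and floor 6 mm thick (braiding stands out 6 mm more). Point: middle of its inner floor, 6 mm above the worktop; x, y along its sides. The rolls lie in it side by side along y, about 96 mm between centres, their lengths roughly along x.
- plate_in (a point): White plate, 230 mm across, rim 20 mm above the worktop, flat in the middle over about 130 mm. This point: the middle of its eating surface, 5 mm above the worktop. Does not move.
- sugar_bowl: White lidded sugar bowl, 96 mm across, 102 mm tall; a bystander. Origin: centre of its underside.
- jam_jar: Amber jam jar with a red lid, 64 mm across, 85 mm tall; a bystander. Origin: centre of its underside.
- cup: Blue mug, 80 mm across, 75 mm tall, handle on its y side; a bystander. Origin: centre of its underside.
Things that resemble listed ones, but are neither listed nor needed, are in the scene too. Leave any turquoise look-alike of the part that bears plate_in alone.

How it is judged (in metres and radians):
On the way, in this order (a step that is already met when the one before it is completed fails the run):
1. the dark roll is held by the tongs clear above the basket's rim (height (world z) of dark_roll_mid above 0.112 m and contact force between tongs and dark_roll above 0.3 N), for 0.2 s.
2. the dark roll is set on the plate while the tongs still hold it (contact force between dark_roll and plate above 0.1 N and contact force between tongs and dark_roll above 0.3 N and horizontal distance between dark_roll_mid and plate_in below 0.045 m), for 0.1 s.
At the end, for the whole second after the job is handed in: Dark roll at rest right side up (17 deg) on the plate within 40 mm of its middle, free of the tongs; tongs lie still and flat on both bars, jaws the way they pointed, within 35 mm along and 20 mm across of the rest's middle, lined up within 17 deg; light roll within 30 mm of where it lay (horizontal distance between dark_roll_mid and plate_in below 0.04 m and z of dark_roll_mid in the frame of plate_in below 0.036 m and angle between dark_roll_mid's own z axis and vertical below 0.3 rad and linear speed of each of dark_roll, tongs below 0.02 m/s and contact force between tongs and dark_roll below 0.05 N and x of tongs_grip in the frame of rest_mid between -0.035 and 0.035 m and y of tongs_grip in the frame of rest_mid between -0.02 and 0.02 m and z of tongs_grip in the frame of rest_mid between -0.008 and 0.008 m and angle between the x axis of tongs_grip and the x axis of rest_mid, either way round below 0.3 rad and distance of light_roll_mid from where it was at the start of the episode below 0.03 m and x of tongs_jaws in the frame of rest_mid above 0.06 m); the robot touches nothing.
It fails at once if the fingers touch a bread roll (contact force between the fingers and dark_roll above 0.3 N or contact force between the fingers and light_roll above 0.3 N).
It fails at once if the light roll is taken out of or pushed about in the basket (more than 30 mm) (distance of light_roll_mid from where it was at the start of the episode above 0.03 m).
It fails at once if the sugar bowl, jam jar or cup is shifted by more than 30 mm or tipped over (distance of any of sugar_bowl, jam_jar, cup from where it was at the start of the episode above 0.03 m or angle between any of sugar_bowl, jam_jar, cup's own z axis and vertical above 0.4 rad).
It also fails if it takes over 61 s, if anything falls off the work surface, if the arm or the gripper's body presses on something with over 40 N, if the wrist force passes 120 N, or if a joint passes its speed limit or range.

### The arm

A 7-joint arm with a two-finger parallel gripper is mounted at the origin on the work surface. World frame = base frame: x ahead of the robot, y to its left, z up, the work surface at z = 0. Lengths are in mm, angles in rad, forces in N, time in s.
With the tool pointing down it reaches from about 400 to 850 mm from the base axis. Payload 4.5 kg.
Tool frame: the origin (TCP) lies midway between the tips of the shut fingers; the grasp point (between the pads) lies 19 mm behind it; z points along the fingers, y is the direction in which the jaws open and shut (so a half turn about z gives the same grasp; the last joint's range is limited). The gripper opens to 85 mm and grips with 20 to 120 N. Pads are 22 mm wide; open, the fingers measure 114 mm over their backs; the gripper's body (76 mm by 85 mm) begins 54 mm behind the grasp point. The pads swing forward as they close: fully open they stand 13 mm farther back than shut.
Start: joints at [-1.196, 0.689, -0.195, 1.565, 0.157, 0.902, -0.215], TCP at [208.882, 589.086, 231.317] pointing down, gripper open.
Joint ranges: [-3.01, 3.01], [-0.46, 2.08], [-1.47, 1.51], [0.13, 2.56], [-1, 4.14], [0.04, 2.09], [-2.66, 2.66]. Speed limits (rad/s): [2.57, 2.57, 3.14, 3.14, 3.14, 3.14, 3.14].

### API

Orientations are given as a unit quaternion [w, x, y, z].
In Python, from station import robot, viewer gives the robot as it stands.
- The arm moves only by the tool carry_out, never from a script. Its argument "moves" is a list that holds one entry, the list of rows, each a list of 6 numbers: the shift along the world's x, y, z in m, then the turn, a rotation vector about the world's x, y, z in rad. In form: [[[tx, ty, tz, wx, wy, wz], ...]]. A call has exactly 10 rows; each row shifts and turns the commanded pose from where the row before left it; what a row does not reach is not made up. A row lasts 1/10 s, in which the tool goes at most 50 mm and 8.59 degrees, less where a joint would pass 70% of its speed; a pose out of reach is approached as far as the arm can. A call with a gripper value outside its range is refused whole. "claw" is the opening in per cent of the stroke, from 0 (shut) to 100 (fully open), set as the call begins (left out, the last holds). The fingers move at their own pace and stop on an object; "newtons" is the grip in N (left out, the last holds). Time passes only in rows, so rows that do not move let the fingers close, or fill a call up. It gives the time, the measured TCP pose, the force and the opening at its end, in the units of the state.
- robot.get_state(): the state, without advancing time (a new reading comes with each control period).
- viewer.capture(name): name is "side" or "top"; returns a dict with "pixels" (420x560x3 uint8, red, green, blue), "z_map" (420x560 float32, mm along the optical axis (not along the pixel's ray), 0 where there is no reading), "fx", "fy", "cx", "cy" (pixels), "dist" ([k1, k2, p1, p2, k3] as OpenCV has them; the pictures are not rectified), "extrinsics" (4x4, takes a point from world to camera coordinates). Camera axes: x right, y up, looking along -z (the intrinsics and any distortion apply to the point x, -y, -z); pixel columns grow to the right and rows downward; lengths in mm; the calibration is good to about 2 mm. A picture is of the moment at which its call begins.
- robot.job_done(): hands the job in, once; it reports no verdict.
The state is a dict: "clock": time; "q": joint angles; "joint_vel": joint speeds; "joint_torque": joint torques, N m; "tcp_pos": TCP position; "ee_rot": TCP orientation; "ft_force": force on the tool from outside, world axes, zero at the start; "moment": the same for the moment, N m; "finger_gap": opening from 0.0 (shut) to 1.0 (fully open).
Only numpy, scipy, OpenCV 4.12 (cv2) and the standard library are available. Lean on these libraries where they do the work, as an engineer would, in place of code of your own. Each camera call takes 0.05 s, during which the arm holds its last target.

## Working session

There is one attempt and no reset: what is moved stays moved. The work goes in short steps, Python scripts to look and compute and a tool call to move; the robot and the scene stay as the last step left them, time stands still between calls to the robot, and variables do not carry over. Pictures are saved under pics/ and viewed, and the job is handed in when it is done.

Besides the shell and the picture viewer there is one more tool, called as a command line: name --argument value ..., lists and objects as JSON in quotes. carry_out: Moves the arm, as the interface text tells. Its arguments: {"type":"object","properties":{"moves":{"type":"array","items":{"type":"array","items":{"type":"array","items":{"type":"number"}}}},"claw":{"type":"number"},"newtons":{"type":"number"}},"required":["moves"]}

```bash
ls; mkdir -p pics; cat > h.py <<'E'
import numpy as np, cv2
from station import robot, viewer
def cap(name,tag):
    c=viewer.capture(name); cv2.imwrite(f'pics/{tag}.png',cv2.cvtColor(c['pixels'],cv2.COLOR_RGB2BGR))
    np.savez(f'pics/{tag}.npz',**{k:np.array(v) for k,v in c.items()}); return c
def world(c,u,v,z=None):
    """z None: use z_map; else intersect with plane z"""
    K=np.array([[c['fx'],0,c['cx']],[0,c['fy'],c['cy']],[0,0,1.]])
    p=np.array([[u,v]],float).reshape(-1,1,2)
    n=cv2.undistortPoints(p,K,np.array(c['dist'],float)).reshape(-1,2)
    d=np.c_[n[:,0],-n[:,1],-np.ones(len(n))]
    E=np.array(c['extrinsics']);R=E[:3,:3];t=E[:3,3]
    o=-R.T@t
    w=d@R
    if z is None:
        s=c['z_map'][int(round(v)),int(round(u))]
        return (o+w*float(s))[0]
    return (o+w*((z-o[2])/w[:,2:3]))[0]
def cloud(c):
    h,w=c['z_map'].shape
    u,v=np.meshgrid(np.arange(w),np.arange(h))
    K=np.array([[c['fx'],0,c['cx']],[0,c['fy'],c['cy']],[0,0,1.]])
    n=cv2.undistortPoints(np.stack([u,v],-1).reshape(-1,1,2).astype(float),K,np.array(c['dist'],float)).reshape(-1,2)
    d=np.c_[n[:,0],-n[:,1],-np.ones(len(n))]*c['z_map'].reshape(-1,1)
    E=np.array(c['extrinsics'])
    return ((d-E[:3,3])@E[:3,:3]).reshape(h,w,3)
def load(tag):
    return {k:v for k,v in np.load(f'pics/{tag}.npz').items()}
E
python3 - <<'E'
from h import *
print(robot.get_state())
for n in('side','top'):
    c=cap(n,n+'0'); print(n,c['fx'],c['dist'],np.round(c['extrinsics'],3).tolist(),(c['z_map']>0).mean())
E
```

```text
pics
{'clock': 0.0, 'q': array([-1.19619357,  0.69000247, -0.19448516,  1.56641231,  0.15729385,
        0.90249974, -0.21508903]), 'joint_vel': array([ 2.92449451e-05, -1.23587707e-03,  2.22679478e-04, -9.50107834e-04,
       -4.36286233e-04, -5.93073563e-04, -8.79564351e-04]), 'joint_torque': array([-2.06379741e-04, -5.39616716e+01, -1.26657587e+00, -1.58550239e+01,
        9.15182551e-03,  9.26069508e-03, -1.59005174e-05]), 'tcp_pos': array([208.73606201, 588.38301147, 230.45360368]), 'ee_rot': array([-8.68892213e-05,  1.69539558e-01,  9.85522910e-01, -9.62132932e-04]), 'ft_force': array([0.29996149, 0.63267579, 0.99342063]), 'moment': array([ 0.02245456, -0.00118944, -0.05962362]), 'finger_gap': 0.9991820601034682}
side 414.83944362441525 [-0.07768477  0.          0.          0.          0.        ] [[0.84, -0.542, -0.016, -408.609], [0.383, 0.572, 0.725, -212.959], [-0.384, -0.615, 0.689, -928.533], [0.0, 0.0, 0.0, 1.0]] 0.9959566326530612
top 422.5366092830043 [-0.05522897  0.          0.          0.          0.        ] [[-0.015, -1.0, -0.027, 9.025], [0.997, -0.017, 0.08, -488.242], [-0.08, -0.025, 0.996, -1046.152], [0.0, 0.0, 0.0, 1.0]] 0.9961139455782313
```

View pics/side0.png

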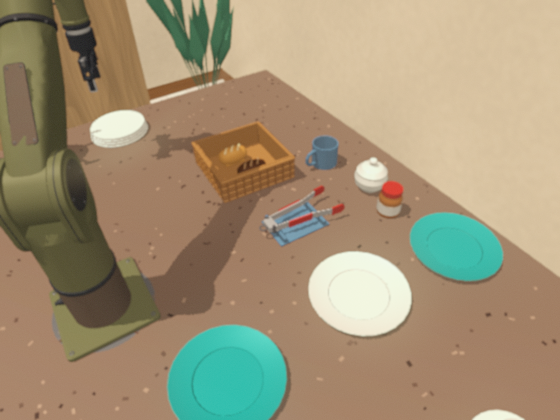

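View pics/top0.png

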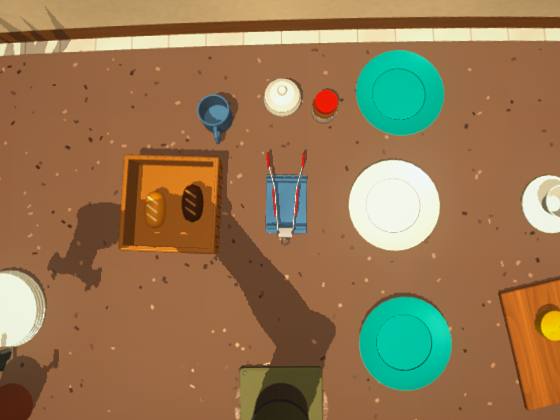

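Side picture: white plate at (359,292), turquoise look-alikes at (456,246) and (228,380), tongs on the blue rest around (300,220), basket at (243,160), with the light roll at (235,153) and the dark one at (251,167). Top picture: white plate at (394,205), turquoise at (400,93) and (405,342), dark roll (193,203), light roll (156,209), tongs (287,200). Other white round things, at (555,203) and (10,308), are a cup and saucer and a stacked dish. The plate at (394,205) is the plain white one. Next come enlarged crops.

```bash
python3 - <<'E'
import cv2
a=cv2.imread('pics/top0.png'); 
cv2.imwrite('pics/crA.png',cv2.resize(a[135:265,110:240],None,fx=4.5,fy=4.5,interpolation=cv2.INTER_CUBIC))
cv2.imwrite('pics/crB.png',cv2.resize(a[140:255,245:450],None,fx=3.9,fy=3.9,interpolation=cv2.INTER_CUBIC))
b=cv2.imread('pics/side0.png')
cv2.imwrite('pics/crC.png',cv2.resize(b[115:250,185:350],None,fx=4.4,fy=4.4,interpolation=cv2.INTER_CUBIC))
E
```

```text
(no output)
```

View pics/crA.png

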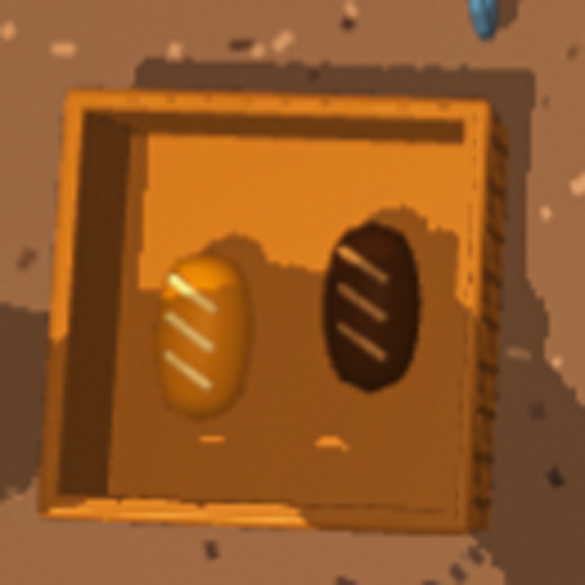

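View pics/crB.png

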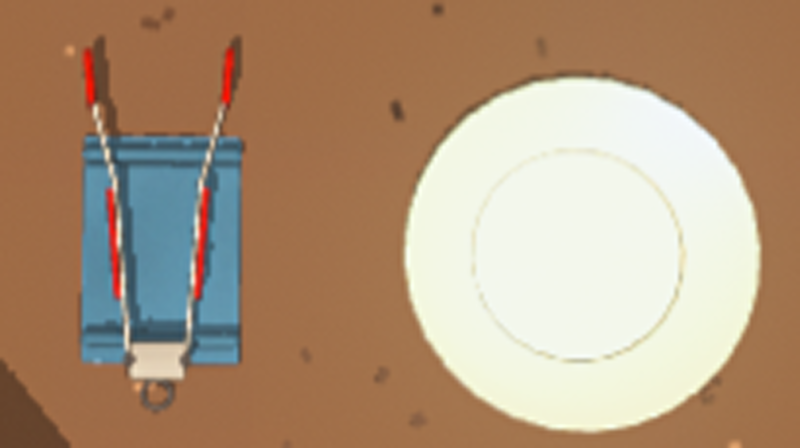

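View pics/crC.png

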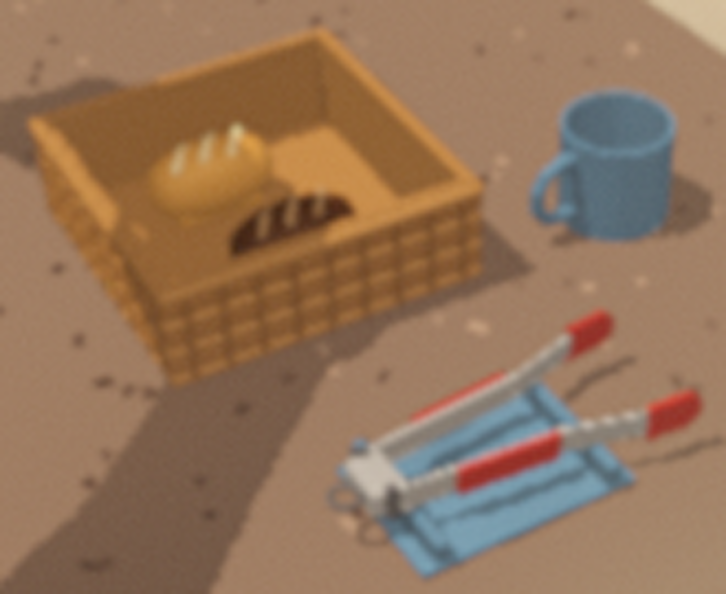

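Crop A: the dark roll is centred near (371,307), full image (192.4,203.2). Crop B: the tongs' pads are at (113,243) and (201,243), jaws at (90,76) and (229,76), pointing up the image (+x). The plate centre is at (579,254), full (393.4,205). Now the world positions.

```bash
cat > meas.py <<'E'
from h import *
def seg(tag,box,f,zr=(-50,200)):
    c=load(tag); P=cloud(c); rgb=c['pixels'].astype(int)
    m=np.zeros(rgb.shape[:2],bool); u0,v0,u1,v1=box; m[v0:v1,u0:u1]=1
    m&=f(rgb[...,0],rgb[...,1],rgb[...,2])&(P[...,2]>zr[0])&(P[...,2]<zr[1])
    return P[m],np.argwhere(m)[:,::-1]
def rect(X):
    r=cv2.minAreaRect(X[:,:2].astype(np.float32)); return r
E
python3 - <<'E'
from meas import *
np.set_printoptions(precision=1,suppress=True)
red=lambda r,g,b:(r>150)&(g<60)&(b<60)
for tag,bx in(('top0',(255,140,320,220)),('side0',(265,180,350,235))):
    X,_=seg(tag,bx,red)
    print(tag,'red',len(X))
    # cluster
    from scipy.cluster.hierarchy import fcluster,linkage
    L=fcluster(linkage(X[:,:3]),8,'distance')
    for l in set(L):
        Y=X[L==l]; 
        if len(Y)>8: print(len(Y),Y.mean(0),Y.min(0),Y.max(0),np.percentile(Y[:,2],[10,50,90]))
dark=lambda r,g,b:(r<75)&(g<60)
for tag,bx in(('top0',(178,178,208,228)),('side0',(230,150,270,180))):
    X,px=seg(tag,bx,dark,(12,80)); print(tag,'dark',len(X),X.mean(0),X.min(0),X.max(0),rect(X))
light=lambda r,g,b:(r>100)
X,px=seg('top0',(140,185,170,232),light,(25,80));print('light',X.mean(0),X.min(0),X.max(0),rect(X))
X,px=seg('top0',(178,178,208,228),lambda r,g,b:r>-1,(25,80));print('dark',X.mean(0),X.min(0),X.max(0),rect(X))
X,px=seg('top0',(340,150,450,260),lambda r,g,b:(r>200)&(g>200)&(b>180));print('plate top',X.mean(0),X.min(0),X.max(0),cv2.minEnclosingCircle(X[:,:2].astype(np.float32)))
X,px=seg('side0',(300,245,415,340),lambda r,g,b:(r>180)&(g>180)&(b>160));print('plate side',X.mean(0),X.min(0),X.max(0),cv2.minEnclosingCircle(X[:,:2].astype(np.float32)))
blue=lambda r,g,b:(b>r+30)&(b>80)
for tag,bx in(('top0',(258,165,315,245)),('side0',(255,195,335,250))):
    X,px=seg(tag,bx,blue);print('rest',tag,rect(X),X.min(0),X.max(0))
    Y=X[X[:,2]>17];print(' bars',rect(Y))
c=load('top0');P=cloud(c)
m=(P[...,2]>70)&(P[...,2]<95);m[:,:115]=0;m[:,225:]=0;m[:150]=0;m[260:]=0
print('basket rim',rect(P[m]),P[m].min(0),P[m].max(0))
for n,bx in(('cup',(192,88,240,145)),('sugar',(260,70,305,120)),('jam',(308,82,342,125))):
    u0,v0,u1,v1=bx;Q=P[v0:v1,u0:u1].reshape(-1,3);Q=Q[Q[:,2]>15];print(n,Q.min(0),Q.max(0))
E
```

```text
top0 red 109
26 [619.5  23.3  45.9] [603.6  21.9  42.9] [635.9  24.8  50.1] [43.3 45.4 49.1]
26 [618.8 -64.7  46.3] [601.7 -67.9  42.5] [634.8 -62.2  51.7] [44.1 46.3 49.2]
25 [514.    9.9  46.5] [483.    8.7  42.4] [545.   11.1  49.8] [44.2 46.7 48.9]
30 [512.2 -46.5  45.3] [479.9 -51.1  41. ] [544.  -42.5  49.6] [43.1 45.3 47.2]
side0 red 69
10 [621.   21.2  41.1] [609.4  19.   38.8] [631.4  22.4  42.4] [39.7 41.4 42.2]
24 [617.5 -67.6  36.5] [602.8 -70.1  24.6] [631.9 -64.6  44.7] [26.4 38.2 43.5]
34 [505.3 -48.   38.4] [479.7 -53.6  31.2] [538.3 -44.1  41.9] [34.3 38.9 41.3]
top0 dark 510 [512.7 209.3  51.2] [469.8 188.6  30.3] [559.6 237.   63.4] ((514.7313842773438, 212.8425750732422), (48.2848014831543, 89.86729431152344), 89.31271362304688)
side0 dark 17 [485.  211.7  53.5] [471.6 205.2  45.3] [523.1 219.1  60.3] ((497.21441650390625, 213.05712890625), (51.374027252197266, 13.454727172851562), 3.010662794113159)
light [500.5 304.8  51.7] [453.9 284.2  28.5] [549.9 336.6  66.1] ((502.1559143066406, 310.845458984375), (51.77317810058594, 95.86233520507812), 83.51715850830078)
d
[... 569 characters left out ...]
 -73.1  -0.4] [587.6  31.6  46.5]
 bars ((508.6884460449219, -19.21017837524414), (101.13703155517578, 136.5779571533203), 87.78187561035156)
rest side0 ((506.1341247558594, -30.060836791992188), (144.31504821777344, 97.96875762939453), 3.242079734802246) [435.8 -76.    2. ] [580.5  22.1  27.2]
 bars ((507.6436767578125, -33.12715530395508), (129.11317443847656, 81.98761749267578), 0.044015295803546906)
basket rim ((512.6357421875, 264.1644287109375), (236.4980010986328, 236.3270721435547), 87.03730773925781) [390.1 141.7  70. ] [632.6 387.8  86.8]
cup [403.  -26.1  15.4] [ 781.6  194.6 1081.6]
sugar [403.  -61.1  25.8] [ 822.3   30.3 1081.6]
jam [ 403.  -153.5   15.2] [ 780.7  -26.1 1081.6]
```

```bash
python3 - <<'E'
from meas import *
np.set_printoptions(precision=1,suppress=True)
c=load('top0');E=c['extrinsics'];print('cam',-E[:3,:3].T@E[:3,3])
print('dark',world(c,192.4,203,33),'ends',world(c,192.8,184.3,33),world(c,192.0,221.8,33))
print('light',world(c,155.3,209.5,33))
print('plate centre top z5',world(c,393.2,204.8,5))
s=load('side0'); print('plate side z5',world(s,359,293.5,5), 'roll top side',world(s,251,163.5,60))
X,px=seg('top0',(178,178,208,228),lambda r,g,b:(r<75)&(g<60),(30,80))
(m,sz,a)=cv2.minAreaRect(px.astype(np.float32));print(m,sz,a)
print('ridge', X[X[:,2]>56].mean(0)); 
for n,u,v,z in(('cup',214,107,75),('sugar',283,92,100),('jam',326,101,85)):print(n,world(c,u,v,z))
# tongs: pads/jaws from pixels in crop B
f=lambda x,y:(245+x/3.9-.4,140+y/3.9-.4)
for n,p,z in(('padL',(113,243),44),('padR',(201,243),44),('jawL',(90,76),47),('jawR',(229,76),47),('hinge',(157,360),44)):print(n,world(c,*f(*p),z))
E
```

```text
cam [ 403.   -26.1 1081.6]
dark [515.5 214.4  33. ] ends [562.9 213.5  33. ] [468.1 215.4  33. ]
light [500.7 309.   33. ]
plate centre top z5 [ 504.6 -294.2    5. ]
plate side z5 [ 503.8 -293.2    5. ] roll top side [509.8 205.1  60. ]
(192.0, 203.0) (36.0, 20.0) 90.0
ridge [515.7 214.7  58.6]
cup [747.6 152.   75. ]
sugar [771.8 -18.6 100. ]
jam [ 752.4 -122.2   85. ]
padL [513.3   9.8  44. ]
padR [512.3 -45.9  44. ]
jawL [620.3  22.8  47. ]
jawR [618.5 -65.7  47. ]
hinge [438.8 -16.9  44. ]
```

carry_out --moves '[[[0.018,-0.036,0,0,0,0.02],[0.018,-0.036,0,0,0,0.02],[0.018,-0.036,0,0,0,0.02],[0.018,-0.036,0,0,0,0.02],[0.018,-0.036,0,0,0,0.02],[0.018,-0.036,0,0,0,0.02],[0.018,-0.036,0,0,0,0.02],[0.018,-0.036,0,0,0,0.02],[0.018,-0.036,0,0,0,0.02],[0.018,-0.036,0,0,0,0.02]]]' --claw 100

```text
clock: 1.1
tcp_pos: [389.3, 227.5, 231.2]
ee_rot: [-0.0, 0.07, 0.998, -0.0]
ft_force: [0.4, 0.5, 1.4]
finger_gap: 1.001
```

carry_out --moves '[[[0.014,-0.028,-0.009,0,0,0.0114],[0.014,-0.028,-0.009,0,0,0.0114],[0.014,-0.028,-0.009,0,0,0.0114],[0.014,-0.028,-0.009,0,0,0.0114],[0.014,-0.028,-0.009,0,0,0.0114],[0.014,-0.028,-0.009,0,0,0.0114],[0.014,-0.028,-0.009,0,0,0.0114],[0.0136,-0.0276,-0.009,0,0,0.0114],[0.012,-0.024,-0.009,0,0,0.0114],[0,0,-0.009,0,0,0.0114]]]'

```text
clock: 2.1
tcp_pos: [513.8, -23.4, 140.4]
ee_rot: [0.0, 0.017, 1.0, -0.001]
ft_force: [0.9, -1.6, 0.4]
finger_gap: 1.004
```

```bash
python3 - <<'E'
from h import *
import cv2
s=robot.get_state();print(s['clock'],s['q'],s['tcp_pos'],s['ee_rot'],s['ft_force'])
cap('top','top1');cap('side','side1')
a=cv2.imread('pics/top1.png')[130:260,220:350];b=cv2.imread('pics/side1.png')[110:260,220:370]
cv2.imwrite('pics/m1.png',np.hstack([cv2.resize(a,(400,400)),cv2.resize(b,(400,400))]))
E
```

```text
2.1 [ 0.14470018  0.69926138 -0.30989381  1.97982624  0.40992977  0.52251089
  1.08148347] [513.79435541 -23.38776103 140.44334582] [ 3.90660708e-04  1.68202049e-02  9.99857614e-01 -1.29569549e-03] [ 0.93757967 -1.64017261  0.44939048]
```

View pics/m1.png

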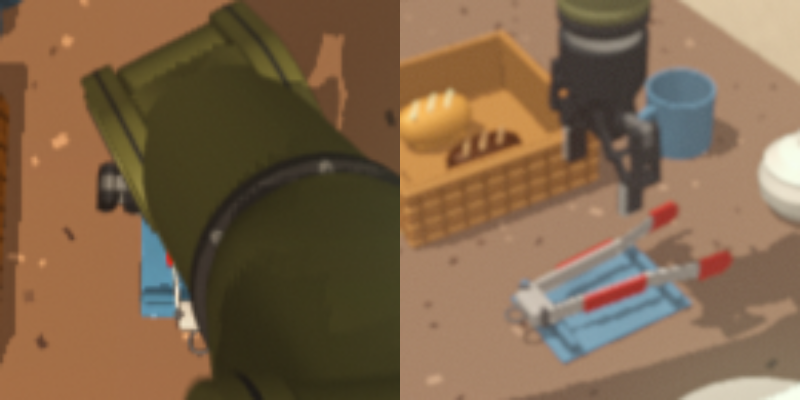

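The left half (top view) has the arm hiding the tongs. The right half (side view) shows the open fingers near (600,150) above the tongs, whose pads are at about (620,292) and (580,255). Next: check where the tool has settled.

```bash
python3 - <<'E'
from h import *
s=robot.get_state();print(s['clock'],s['tcp_pos'],s['ee_rot'],s['ft_force'])
E
```

```text
2.2 [511.42491832 -18.91455817 140.04210788] [-1.45051491e-03  1.39977956e-02  9.99900970e-01  8.88627598e-05] [-0.94399012 -0.17364277  0.16277027]
```

carry_out --moves '[[[0.001,0,-0.02,0,0,0],[0,0,-0.02,0,0,0],[0,0,-0.02,0,0,0],[0,0,-0.02,0,0,0],[0,0,-0.018,0,0,0],[0,0,-0.012,0,0,0],[0,0,-0.01,0,0,0],[0,0,-0.006,0,0,0],[0,0,-0.003,0,0,0],[0,0,0,0,0,0]]]'

```text
clock: 3.2
tcp_pos: [513.6, -18.4, 12.4]
ee_rot: [0.0, 0.013, 1.0, 0.0]
ft_force: [-0.4, 0.2, 0.3]
finger_gap: 1.003
```

```bash
python3 - <<'E'
from h import *
s=robot.get_state();print(s['clock'],s['tcp_pos'],s['ee_rot'],s['ft_force'])
cap('side','side2')
b=cv2.imread('pics/side2.png')[130:270,220:360]
cv2.imwrite('pics/m2.png',cv2.resize(b,(600,600),interpolation=cv2.INTER_CUBIC))
E
```

```text
3.2 [513.55418175 -18.40837417  12.36782184] [6.21514216e-05 1.33662596e-02 9.99910664e-01 6.04593906e-05] [-0.36780324  0.22242293  0.2942208 ]
```

View pics/m2.png

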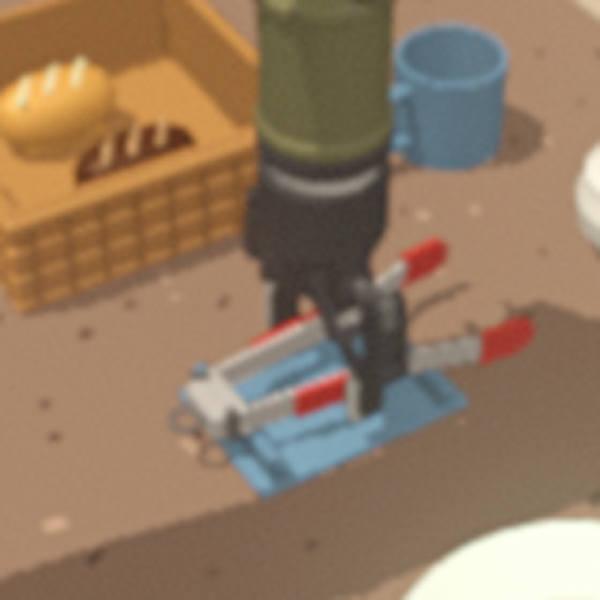

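The fingers straddle both handle pads, with the near one at (365,370). Closing to the carrying squeeze.

carry_out --moves '[[[0,0,0,0,0,0],[0,0,0,0,0,0],[0,0,0,0,0,0],[0,0,0,0,0,0],[0,0,0,0,0,0],[0,0,0,0,0,0],[0,0,0,0,0,0],[0,0,0,0,0,0],[0,0,0,0,0,0],[0,0,0,0,0,0]]]' --claw 65 --newtons 25

```text
clock: 4.25
tcp_pos: [514.2, -18.5, 13.3]
ee_rot: [0.001, 0.013, 1.0, 0.0]
ft_force: [-0.1, 0.1, 5.8]
finger_gap: 0.651
```

carry_out --moves '[[[0,0,0.004,0,0,0],[0,0,0.008,0,0,0],[0,0,0.012,0,0,0],[0,0,0.016,0,0,0],[0,0,0.02,0,0,0],[0,0,0.02,0,0,0],[0,0,0.02,0,0,0],[0,0,0.02,0,0,0],[0,0,0.01,0,0,0],[0,0,0,0,0,0]]]'

```text
clock: 5.25
tcp_pos: [514.3, -18.6, 143.9]
ee_rot: [0.002, 0.014, 1.0, 0.0]
ft_force: [0.7, 0.6, -1.0]
finger_gap: 0.65
```

```bash
python3 - <<'E'
from h import *
s=robot.get_state();print(s['clock'],s['tcp_pos'],s['ee_rot'],s['ft_force'],s['finger_gap']*85)
cap('side','side3')
b=cv2.imread('pics/side3.png')[90:270,200:380]
cv2.imwrite('pics/m3.png',cv2.resize(b,(600,600),interpolation=cv2.INTER_CUBIC))
E
```

```text
5.25 [514.28184634 -18.60994304 143.90378085] [1.50672199e-03 1.35722790e-02 9.99906750e-01 1.21738064e-04] [ 0.69419222  0.58135383 -0.95927711] 55.23087811305045
```

View pics/m3.png

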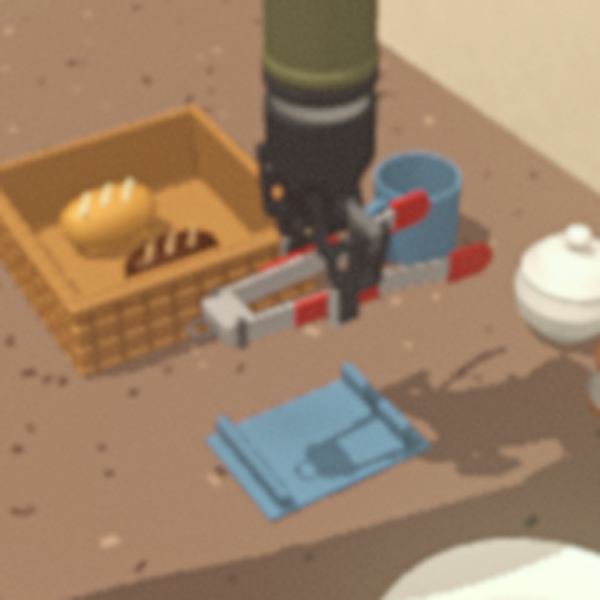

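The tongs hang level in the fingers, with the near pad at (345,300), and the rest is empty. Next: raise them and pitch the jaws 50° down, so that the handle clears the basket rim.

carry_out --moves '[[[-0.0085,0,0.01,0.0023,0.0873,0],[-0.0085,0,0.01,0.0023,0.0873,0],[-0.0085,0,0.01,0.0023,0.0873,0],[-0.0085,0,0.01,0.0023,0.0873,0],[-0.0085,0,0.01,0.0023,0.0873,0],[-0.0085,0,0.01,0.0023,0.0873,0],[-0.0085,0,0.01,0.0023,0.0873,0],[-0.0085,0,0.01,0.0023,0.0873,0],[-0.0085,0,0.01,0.0023,0.0873,0],[-0.0085,0,0.01,0.0023,0.0873,0]]]'

```text
clock: 6.3
tcp_pos: [428.1, -18.6, 241.6]
ee_rot: [-0.425, 0.012, 0.905, 0.005]
ft_force: [0.4, -0.8, -0.9]
finger_gap: 0.647
```

```bash
python3 - <<'E'
from h import *
cap('side','side4')
from scipy.spatial.transform import Rotation as R
s=robot.get_state();print(s['clock'],s['tcp_pos'],s['ee_rot'],s['ft_force'],s['finger_gap']*85)
q=s['ee_rot'];print(np.round(R.from_quat(q[[1,2,3,0]]).as_matrix(),3),s['q'])
b=cv2.imread('pics/side4.png')[60:260,180:380]
cv2.imwrite('pics/m4.png',cv2.resize(b,(600,600),interpolation=cv2.INTER_CUBIC))
E
```

```text
6.35 [427.59811229 -18.62541491 241.0021528 ] [-0.42726209  0.01223469  0.90402975  0.00525679] [-0.23295008  0.93009279 -2.4429858 ] 55.37711762267009
[[-0.635  0.027 -0.772]
 [ 0.018  1.     0.02 ]
 [ 0.773 -0.001 -0.635]] [ 0.16718787  0.92301103 -0.39921508  1.44717107  0.11883802  1.69472596
  1.27268088]
```

View pics/m4.png

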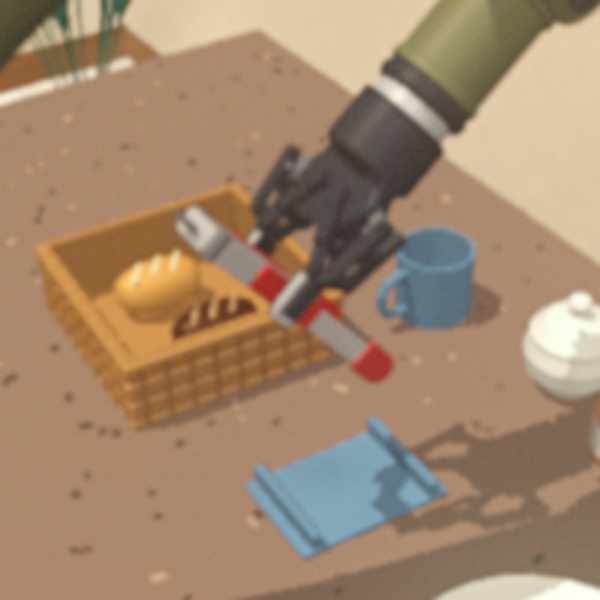

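The tongs stay firm in the fingers, pitched down, with the jaw tip at (373,365) in the crop, full image (304,182). Checking it against the expected position.

```bash
python3 - <<'E'
from meas import *
from scipy.spatial.transform import Rotation as R
np.set_printoptions(precision=1,suppress=True)
s=robot.get_state();q=s['ee_rot'];M=R.from_quat(q[[1,2,3,0]]).as_matrix()
g=s['tcp_pos']-21*M[:,2]+1.5*M[:,0]
print('tcp',s['tcp_pos'],'grip',g,'jaws',g-109*M[:,0])
red=lambda r,g,b:(r>130)&(g<70)&(b<70)
X,px=seg('side4',(296,172,314,190),red,(0,400));print(len(X),X.mean(0),X.min(0),X.max(0),px.mean(0))
X,px=seg('side4',(258,140,278,160),red,(0,400));print('pad',len(X),X.mean(0),X.min(0),X.max(0),px.mean(0))
cap('top','top4')
E
```

```text
tcp [427.6 -18.6 241. ] grip [442.9 -19.  255.5] jaws [512.  -20.9 171.3]
84 [510.7 -60.7 172.7] [494.1 -63.1 156.9] [524.6 -57.6 189. ] [304.3 181.2]
pad 68 [428.8 -44.8 272.8] [416.9 -48.3 261.5] [440.5 -42.1 284.2] [269.3 154.3]
```

View pics/top4.png

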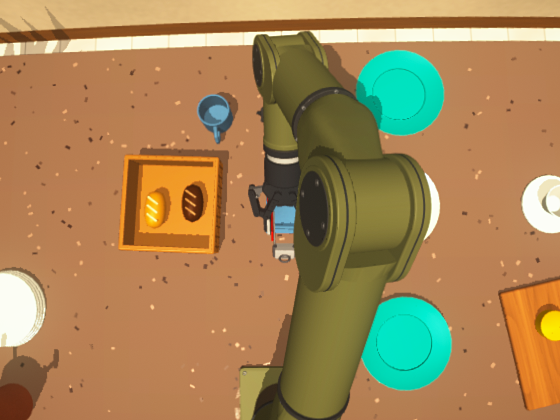

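The jaw measured from the side view, (511,−19,173) at its middle, agrees with the expected (512,−21,171). In the top view the dark roll, now lit, is at (193,203), unmoved, and the arm hides the tongs. Moving over the roll.

carry_out --moves '[[[0.0004,0.0234,0,0,0,0],[0.0004,0.0234,0,0,0,0],[0.0004,0.0234,0,0,0,0],[0.0004,0.0234,0,0,0,0],[0.0004,0.0234,0,0,0,0],[0.0004,0.0234,0,0,0,0],[0.0004,0.0234,0,0,0,0],[0.0004,0.0234,0,0,0,0],[0.0004,0.0234,0,0,0,0],[0.0004,0.0234,0,0,0,0]]]'

```text
clock: 7.4
tcp_pos: [432.4, 216.2, 241.4]
ee_rot: [-0.422, 0.012, 0.906, 0.005]
ft_force: [-1.1, -1.2, -0.8]
finger_gap: 0.652
```

```bash
cat > chk.py <<'E'
from meas import *
from scipy.spatial.transform import Rotation as R
np.set_printoptions(precision=3,suppress=True)
def st():
    s=robot.get_state();q=s['ee_rot'];M=R.from_quat(q[[1,2,3,0]]).as_matrix()
    g=s['tcp_pos']-21*M[:,2]+1.5*M[:,0]
    print(s['clock'],'tcp',s['tcp_pos'],'grip',g,'jaws',g-109*M[:,0],'F',s['ft_force'],'gap',s['finger_gap']*85)
    print(M.tolist(),s['q']); return s
E
python3 - <<'E'
from chk import *
cap('top','top5');cap('side','side5');st()
b=cv2.imread('pics/side5.png')[40:240,130:330];a=cv2.imread('pics/top5.png')[120:270,100:250]
cv2.imwrite('pics/m5.png',np.hstack([cv2.resize(a,(400,400)),cv2.resize(b,(400,400))]))
E
```

```text
7.5 tcp [431.309 219.277 241.857] grip [446.422 218.887 256.51 ] jaws [516.505 217.604 173.037] F [ 0.124  0.392 -1.742] gap 55.037356311599275
[[-0.6429585816630152, 0.02241835281490688, -0.7655727788544667], [0.011773719910847837, 0.9997427183634624, 0.01938753720036771], [0.7658104476862043, 0.003451743950685423, -0.6430571076338043]] [-0.156  0.969 -0.454  1.321 -0.079  1.665  0.998]
```

View pics/m5.png

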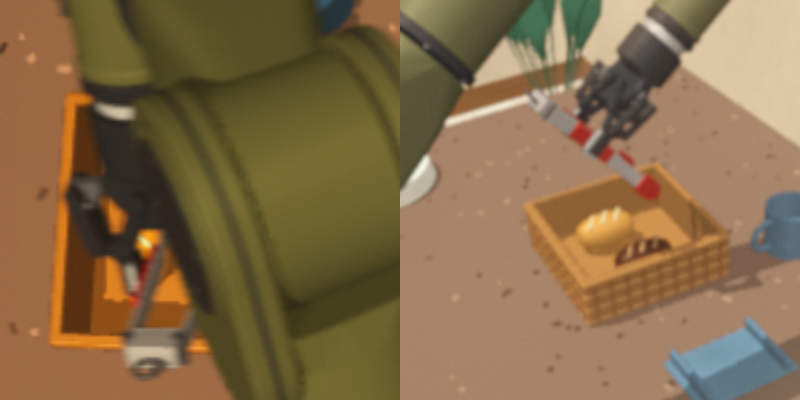

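The side half shows the tongs above the basket, jaw at (648,187) in the crop, i.e. full (254,133). In the top half the arm hides most of it. Reading again once settled.

```bash
python3 - <<'E'
from chk import *
cap('side','side6');cap('side','side6');st()
red=lambda r,g,b:(r>130)&(g<70)&(b<70)
X,px=seg('side6',(244,122,266,144),red,(0,400));print(len(X),X.mean(0),X.min(0),X.max(0),px.mean(0))
E
```

```text
7.6 tcp [432.24  215.421 241.595] grip [447.353 215.054 256.248] jaws [517.422 213.163 172.775] F [-0.416 -0.538 -1.566] gap 55.42363331609045
[[-0.6428365268066336, 0.025514605432431062, -0.7655783465542972], [0.017347863967999293, 0.9996736951098688, 0.018749797895685413], [0.7658069282912842, -0.0012280940552810305, -0.6430693900086206]] [-0.153  0.969 -0.45   1.322 -0.077  1.666  0.998]
92 [513.285 175.442 173.079] [493.469 170.963 154.846] [530.563 179.97  191.827] [254.728 134.772]
```

carry_out --moves '[[[-0.001,0.0005,-0.01,0,0,0],[0,0,-0.01,0,0,0],[0,0,-0.01,0,0,0],[0,0,-0.01,0,0,0],[0,0,-0.01,0,0,0],[0,0,-0.01,0,0,0],[0,0,-0.01,0,0,0],[0,0,-0.008,0,0,0],[0,0,-0.006,0,0,0],[0,0,0,0,0,0]]]'

```text
clock: 8.6
tcp_pos: [431.2, 215.8, 157.6]
ee_rot: [-0.423, 0.012, 0.906, 0.005]
ft_force: [-0.4, 0.0, -1.1]
finger_gap: 0.65
```

```bash
python3 - <<'E'
from chk import *
cap('top','top7');cap('side','side7');st()
b=cv2.imread('pics/side7.png')[90:210,180:300];a=cv2.imread('pics/top7.png')[140:260,110:230]
cv2.imwrite('pics/m7.png',np.hstack([cv2.resize(a,(400,400),interpolation=cv2.INTER_CUBIC),cv2.resize(b,(400,400),interpolation=cv2.INTER_CUBIC)]))
E
```

```text
8.7 tcp [431.557 216.108 158.45 ] grip [446.683 215.704 173.088] jaws [516.67  213.831  89.545] F [ 0.078  0.26  -0.613] gap 55.4868812621293
[[-0.6420775942108913, 0.026743074644621233, -0.7661730685497282], [0.017182696804187925, 0.9996423399939122, 0.02049260896107028], [0.7664470744564752, -7.074475595709659e-06, -0.6423074668778671]] [-0.157  1.074 -0.437  1.354 -0.04   1.54   1.026]
```

View pics/m7.png

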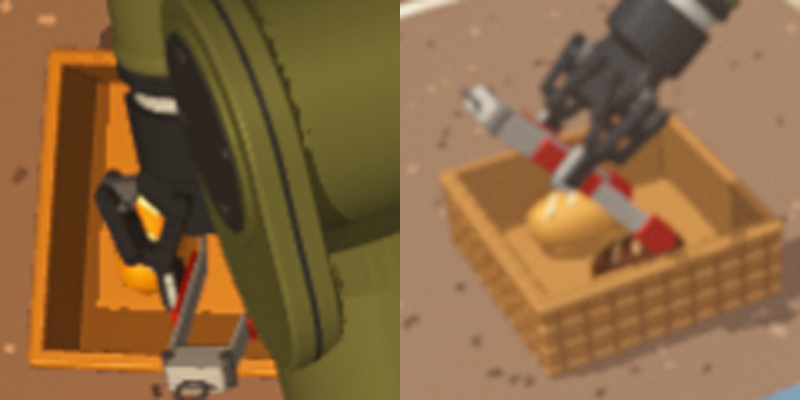

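In the side half the near jaw is at (657,230), straddling the dark roll on its right side. The top half shows the hinge at (195,370) over the near rim, with the handle well above it. Going down the rest of the way.

carry_out --moves '[[[0,0,-0.007,0,0,0],[0,0,-0.008,0,0,0],[0,0,-0.008,0,0,0],[0,0,-0.008,0,0,0],[0,0,-0.008,0,0,0],[0,0,-0.006,0,0,0],[0,0,-0.005,0,0,0],[0,0,-0.003,0,0,0],[0,0,0,0,0,0],[0,0,0,0,0,0]]]'

```text
clock: 9.7
tcp_pos: [431.6, 216.1, 105.5]
ee_rot: [-0.423, 0.012, 0.906, 0.006]
ft_force: [-0.1, -0.4, -1.6]
finger_gap: 0.651
```

```bash
python3 - <<'E'
from chk import *
cap('side','side8');st();cap('top','top8')
b=cv2.imread('pics/side8.png')[90:210,180:300];a=cv2.imread('pics/top8.png')[140:260,110:230]
cv2.imwrite('pics/m8.png',np.hstack([cv2.resize(a,(400,400),interpolation=cv2.INTER_CUBIC),cv2.resize(b,(400,400),interpolation=cv2.INTER_CUBIC)]))
E
```

```text
9.75 tcp [431.638 216.085 105.588] grip [446.759 215.682 120.232] jaws [516.78  213.809  36.719] F [ 0.423 -0.027 -0.69 ] gap 55.43356697437015
[[-0.6423987466221853, 0.026692326308007865, -0.7659055882120933], [0.017178829017867214, 0.999643695823985, 0.020429616563691994], [0.7661780068442454, -3.3401069236993486e-05, -0.6426284001758312]] [-0.162  1.146 -0.426  1.354 -0.017  1.472  1.042]
```

View pics/m8.png

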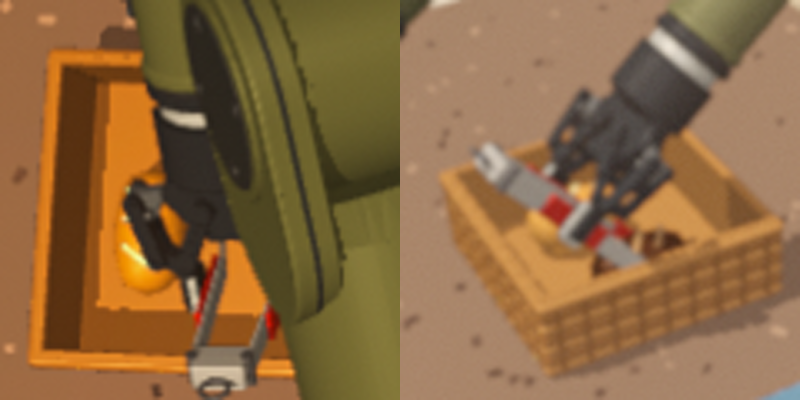

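No contact forces; the jaws stand either side of the dark roll. Lowering 2 mm, then squeezing.

carry_out --moves '[[[0,0,-0.002,0,0,0],[0,0,0,0,0,0],[0,0,0,0,0,0],[0,0,0,0,0,0],[0,0,0,0,0,0],[0,0,0,0,0,0],[0,0,0,0,0,0],[0,0,0,0,0,0],[0,0,0,0,0,0],[0,0,0,0,0,0]]]' --claw 45 --newtons 28

```text
clock: 10.8
tcp_pos: [431.3, 216.1, 103.5]
ee_rot: [-0.423, 0.012, 0.906, 0.006]
ft_force: [-0.7, 0.4, 4.8]
finger_gap: 0.551
```

```bash
python3 - <<'E'
from chk import *
st()
E
```

```text
10.8 tcp [431.3   216.142 103.524] grip [446.434 215.74  118.155] jaws [516.379 213.889  34.576] F [-0.724  0.394  4.817] gap 46.82026778081825
[[-0.6416925265601603, 0.026500500410351128, -0.7665040279312555], [0.0169847479496066, 0.9996487994758265, 0.020341977377506995], [0.7667739038947049, 3.441714183149806e-05, -0.6419172681284824]] [-0.162  1.149 -0.426  1.354 -0.016  1.47   1.042]
```

carry_out --moves '[[[0,0,0.004,0,0,0],[0,0,0.008,0,0,0],[0,0,0.012,0,0,0],[0,0,0.016,0,0,0],[0,0,0.02,0,0,0],[0,0,0.02,0,0,0],[0,0,0.02,0,0,0],[0,0,0.02,0,0,0],[0,0,0.012,0,0,0],[0,0,0.008,0,0,0]]]'

```text
clock: 11.8
tcp_pos: [431.7, 216.1, 244.9]
ee_rot: [-0.422, 0.012, 0.906, 0.006]
ft_force: [0.6, 0.5, -2.2]
finger_gap: 0.548
```

```bash
python3 - <<'E'
from chk import *
cap('side','side9');st();cap('top','top9')
b=cv2.imread('pics/side9.png')[60:210,170:320];a=cv2.imread('pics/top9.png')[140:260,110:230]
cv2.imwrite('pics/m9.png',np.hstack([cv2.resize(a,(400,400),interpolation=cv2.INTER_CUBIC),cv2.resize(b,(400,400),interpolation=cv2.INTER_CUBIC)]))
E
```

```text
11.85 tcp [431.886 216.299 245.381] grip [446.981 215.883 260.051] jaws [517.147 214.082 176.658] F [ 0.292  0.341 -1.423] gap 46.51115410106538
[[-0.6437247295579422, 0.02669107678426989, -0.7647915134045684], [0.016517746257178303, 0.9996433463309498, 0.0209843797822132], [0.7650788433972915, 0.0008755320421863066, -0.6439360192049406]] [-0.152  0.964 -0.452  1.322 -0.08   1.669  0.997]
```

View pics/m9.png

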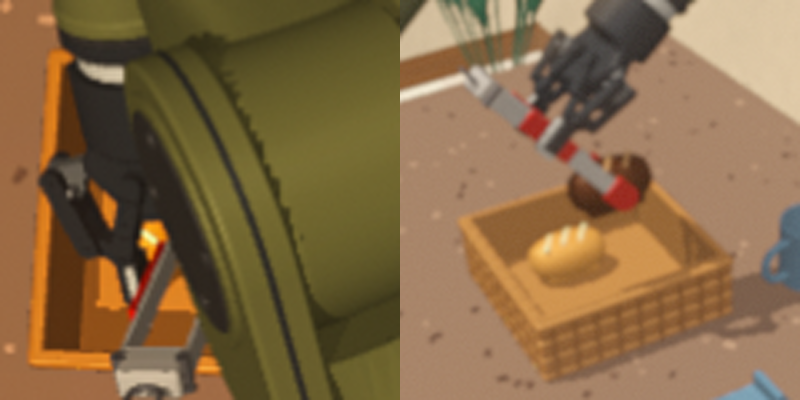

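The dark roll hangs level in the jaws at (610,185), clear above the rim, and the light roll (567,250) is unmoved. Carrying it to the plate.

carry_out --moves '[[[0,-0.008,0,0,0,0],[-0.001,-0.018,0,0,0,0],[-0.001,-0.028,0,0,0,0],[-0.001,-0.03,0,0,0,0],[-0.001,-0.03,0,0,0,0],[-0.001,-0.03,0,0,0,0],[-0.001,-0.03,0,0,0,0],[-0.001,-0.03,0,0,0,0],[0,-0.03,0,0,0,0],[0,-0.03,0,0,0,0]]]'

```text
clock: 12.9
tcp_pos: [423.5, -51.0, 242.9]
ee_rot: [-0.424, 0.013, 0.906, 0.005]
ft_force: [0.1, -0.5, -1.5]
finger_gap: 0.548
```

carry_out --moves '[[[0,-0.03,0,0,0,0],[-0.001,-0.03,0,0,0,0],[-0.001,-0.03,0,0,0,0],[-0.001,-0.03,0,0,0,0],[-0.001,-0.03,0,0,0,0],[0,-0.03,0,0,0,0],[0,-0.028,0,0,0,0],[0,-0.02,0,0,0,0],[0,-0.012,0,0,0,0],[0,-0.004,0,0,0,0]]]'

```text
clock: 13.9
tcp_pos: [419.2, -293.8, 242.9]
ee_rot: [-0.424, 0.014, 0.906, 0.006]
ft_force: [0.1, 0.3, -0.5]
finger_gap: 0.55
```

```bash
python3 - <<'E'
from chk import *
cap('side','side10');cap('top','top10');st()
b=cv2.imread('pics/side10.png')[140:350,270:480];a=cv2.imread('pics/top10.png')[130:280,320:470]
cv2.imwrite('pics/m10.png',np.hstack([cv2.resize(a,(400,400),interpolation=cv2.INTER_CUBIC),cv2.resize(b,(400,400),interpolation=cv2.INTER_CUBIC)]))
E
```

```text
14.0 tcp [ 420.009 -291.978  243.027] grip [ 435.148 -292.402  257.652] jaws [ 505.062 -294.252  174.048] F [-0.494  0.786 -1.919] gap 46.419097040339594
[[-0.6414100255203441, 0.027282554365946725, -0.7667130110994989], [0.016972284045830302, 0.9996275199863038, 0.021372011143060924], [0.7670105088825439, 0.000695351206677252, -0.6416341603674482]] [ 0.496  0.98  -0.32   1.247  0.4    1.835  1.653]
```

View pics/m10.png

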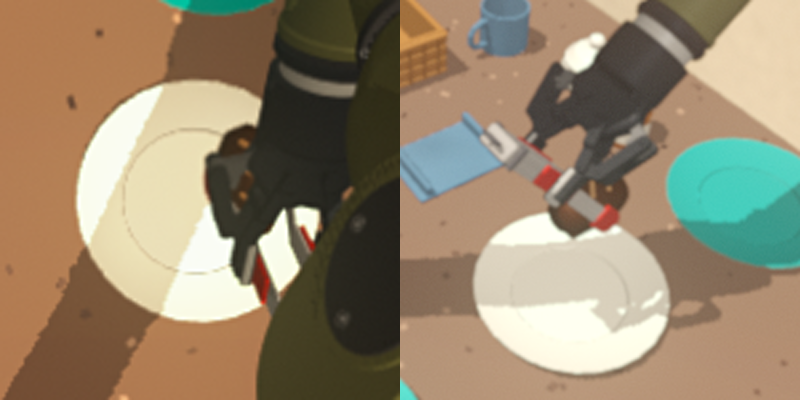

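The roll hangs over the white plate: roll at (595,205) in the side half, plate centre at (570,292) below it. Lowering.

carry_out --moves '[[[0,0,-0.008,0,0,0],[0,0,-0.016,0,0,0],[0,0,-0.018,0,0,0],[0,0,-0.018,0,0,0],[0,0,-0.018,0,0,0],[0,0,-0.016,0,0,0],[0,0,-0.014,0,0,0],[0,0,-0.01,0,0,0],[0,0,-0.006,0,0,0],[0,0,-0.004,0,0,0]]]'

```text
clock: 15.0
tcp_pos: [420.5, -292.1, 115.0]
ee_rot: [-0.423, 0.012, 0.906, 0.006]
ft_force: [0.0, 0.6, -1.9]
finger_gap: 0.55
```

```bash
python3 - <<'E'
from chk import *
cap('side','side11');cap('top','top11');st()
b=cv2.imread('pics/side11.png')[200:350,290:440];a=cv2.imread('pics/top11.png')[130:280,320:470]
cv2.imwrite('pics/m11.png',np.hstack([cv2.resize(a,(400,400),interpolation=cv2.INTER_CUBIC),cv2.resize(b,(400,400),interpolation=cv2.INTER_CUBIC)]))
E
```

```text
15.1 tcp [ 420.519 -292.058  115.188] grip [ 435.645 -292.458  129.827] jaws [ 505.632 -294.359   46.284] F [-0.225  1.059 -2.138] gap 46.49850724862406
[[-0.6420771162108514, 0.026743925437095157, -0.7661734394316813], [0.017437822226738234, 0.9996422597333134, 0.02027991398561261], [0.7664417128486325, -0.0003391275427719921, -0.6423137751894819]] [ 0.492  1.142 -0.311  1.279  0.434  1.655  1.597]
```

View pics/m11.png

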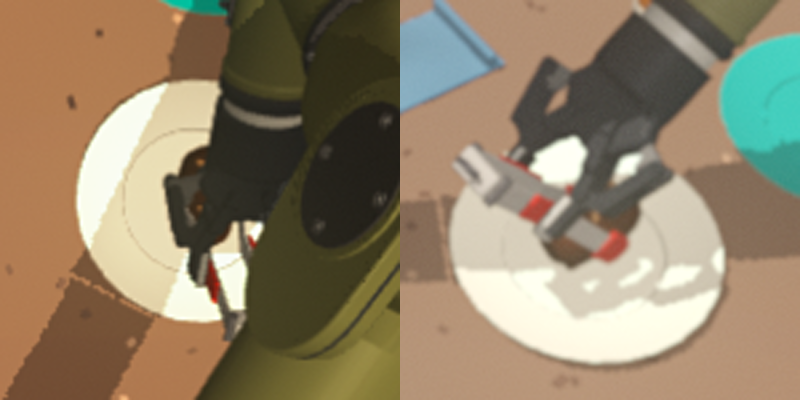

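Roll just above the plate's middle. Settling it on slowly.

carry_out --moves '[[[0,0,-0.003,0,0,0],[0,0,-0.003,0,0,0],[0,0,-0.002,0,0,0],[0,0,-0.002,0,0,0],[0,0,-0.001,0,0,0],[0,0,-0.001,0,0,0],[0,0,-0.001,0,0,0],[0,0,-0.0005,0,0,0],[0,0,0,0,0,0],[0,0,0,0,0,0]]]'

```text
clock: 16.1
tcp_pos: [420.0, -292.1, 102.7]
ee_rot: [-0.424, 0.012, 0.906, 0.005]
ft_force: [-1.9, 0.7, 4.8]
finger_gap: 0.545
```

```bash
python3 - <<'E'
from chk import *
st()
E
```

```text
16.1 tcp [ 420.043 -292.051  102.685] grip [ 435.192 -292.451  117.301] jaws [ 505.053 -294.36    33.654] F [-1.934  0.747  4.802] gap 46.3529673001356
[[-0.6409263347790233, 0.026801985310094742, -0.767134334370562], [0.017516814539797712, 0.9996406684104735, 0.02029027521351371], [0.7674024984290225, -0.0004331781380252902, -0.6411655151063529]] [ 0.492  1.159 -0.309  1.278  0.438  1.641  1.592]
```

The force rose by about 7 N, so the roll is resting on the plate while still held. Easing the press, then opening the jaws.

carry_out --moves '[[[0,0,0.0005,0,0,0],[0,0,0,0,0,0],[0,0,0,0,0,0],[0,0,0,0,0,0],[0,0,0,0,0,0],[0,0,0,0,0,0],[0,0,0,0,0,0],[0,0,0,0,0,0],[0,0,0,0,0,0],[0,0,0,0,0,0]]]' --claw 65 --newtons 25

```text
clock: 17.1
tcp_pos: [420.5, -292.0, 102.3]
ee_rot: [-0.423, 0.012, 0.906, 0.006]
ft_force: [0.7, -0.5, -0.6]
finger_gap: 0.653
```

```bash
python3 - <<'E'
from chk import *
cap('side','side12');cap('top','top12');st()
b=cv2.imread('pics/side12.png')[200:350,290:440];a=cv2.imread('pics/top12.png')[130:280,320:470]
cv2.imwrite('pics/m12.png',np.hstack([cv2.resize(a,(400,400),interpolation=cv2.INTER_CUBIC),cv2.resize(b,(400,400),interpolation=cv2.INTER_CUBIC)]))
E
```

```text
17.2 tcp [ 420.505 -292.036  102.326] grip [ 435.63  -292.435  116.966] jaws [ 505.622 -294.331   33.427] F [0.472 0.173 0.244] gap 55.36676464041189
[[-0.6421219809921018, 0.02667915780388692, -0.7661380972550931], [0.017397459533089864, 0.9996439903574607, 0.020229210167675538], [0.7664050429952647, -0.0003392360369805607, -0.6423575289434521]] [ 0.492  1.159 -0.309  1.277  0.438  1.64   1.593]
```

View pics/m12.png

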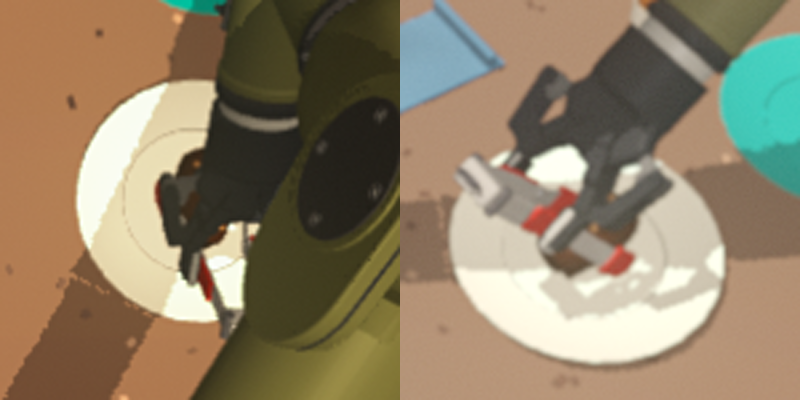

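The jaws are open, with the red jaws standing clear to either side of the roll. Lifting straight up.

carry_out --moves '[[[0,0,0.006,0,0,0],[0,0,0.01,0,0,0],[0,0,0.014,0,0,0],[0,0,0.016,0,0,0],[0,0,0.018,0,0,0],[0,0,0.018,0,0,0],[0,0,0.018,0,0,0],[0,0,0.018,0,0,0],[0,0,0.014,0,0,0],[0,0,0.008,0,0,0]]]'

```text
clock: 18.2
tcp_pos: [420.8, -292.1, 243.9]
ee_rot: [-0.422, 0.012, 0.906, 0.005]
ft_force: [-0.2, -1.0, -0.5]
finger_gap: 0.653
```

```bash
python3 - <<'E'
from chk import *
cap('side','side13');st()
b=cv2.imread('pics/side13.png')[140:350,270:480]
cv2.imwrite('pics/m13.png',cv2.resize(b,(600,600),interpolation=cv2.INTER_CUBIC))
E
```

```text
18.25 tcp [ 421.026 -292.192  244.404] grip [ 436.119 -292.578  259.077] jaws [ 506.296 -294.576  175.697] F [ 0.654  0.082 -0.001] gap 55.027631878973736
[[-0.6438211156076721, 0.02689463316248474, -0.7647032429673278], [0.018327186863403896, 0.9996374102236374, 0.019727197039961494], [0.7649565251171903, -0.001314073222832791, -0.6440805756209378]] [ 0.495  0.978 -0.32   1.245  0.4    1.836  1.653]
```

View pics/m13.png

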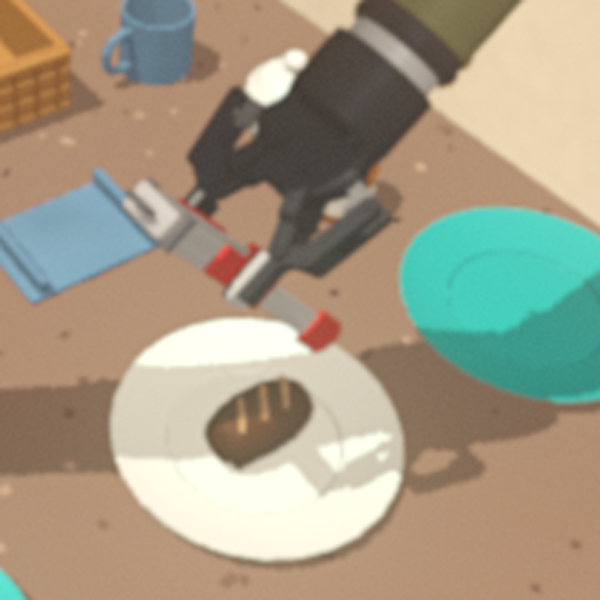

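The dark roll sits right side up in the middle of the plate, at (260,420). Going back to the rest.

carry_out --moves '[[[0.0008,0.012,0,0,0,0],[0.0008,0.028,0,0,0,0],[0.0008,0.034,0,0,0,0],[0.0008,0.034,0,0,0,0],[0.0008,0.034,0,0,0,0],[0.0008,0.034,0,0,0,0],[0.0008,0.034,0,0,0,0],[0.0008,0.032,0,0,0,0],[0.0008,0.022,0,0,0,0],[0.0008,0.0095,0,0,0,0]]]'

```text
clock: 19.25
tcp_pos: [428.0, -15.8, 242.1]
ee_rot: [-0.424, 0.01, 0.906, 0.006]
ft_force: [0.9, -0.6, -1.4]
finger_gap: 0.649
```

carry_out --moves '[[[0.0085,0,-0.01,-0.0023,-0.0873,0],[0.0085,0,-0.01,-0.0023,-0.0873,0],[0.0085,0,-0.01,-0.0023,-0.0873,0],[0.0085,0,-0.01,-0.0023,-0.0873,0],[0.0085,0,-0.01,-0.0023,-0.0873,0],[0.0085,0,-0.01,-0.0023,-0.0873,0],[0.0085,0,-0.01,-0.0023,-0.0873,0],[0.0085,0,-0.01,-0.0023,-0.0873,0],[0.0085,0,-0.01,-0.0023,-0.0873,0],[0.0085,0,-0.01,-0.0023,-0.0873,0]]]'

```text
clock: 20.25
tcp_pos: [513.7, -20.2, 142.1]
ee_rot: [0.001, 0.015, 1.0, -0.0]
ft_force: [-0.2, -0.2, -1.3]
finger_gap: 0.646
```

```bash
python3 - <<'E'
from chk import *
cap('side','side14');cap('side','side14');st()
b=cv2.imread('pics/side14.png')[90:270,200:380]
cv2.imwrite('pics/m14.png',cv2.resize(b,(600,600),interpolation=cv2.INTER_CUBIC))
red=lambda r,g,b:(r>130)&(g<70)&(b<70)
for t in('side3','side14'):
  X,px=seg(t,(330,155,352,180),red,(0,400));print(len(X),X.mean(0),X.min(0),X.max(0))
E
```

```text
20.35 tcp [510.543 -20.154 141.493] grip [509.141 -20.062 162.5  ] jaws [618.098 -23.057 162.004] F [-0.482  0.069 -1.249] gap 55.5828708254757
[[-0.9996119407279712, 0.027471231977592023, -0.0046151238003542], [0.02748255773748225, 0.9996193808823098, -0.0024088139558573435], [0.0045471941090330596, -0.0025347145995760433, -0.9999864490320024]] [ 0.15   0.698 -0.328  1.983  0.425  0.532  1.065]
81 [618.122 -61.229 166.531] [602.863 -63.745 153.311] [636.21  -58.614 179.253]
75 [614.789 -62.713 164.234] [599.681 -65.36  152.31 ] [633.018 -60.223 174.917]
```

View pics/m14.png

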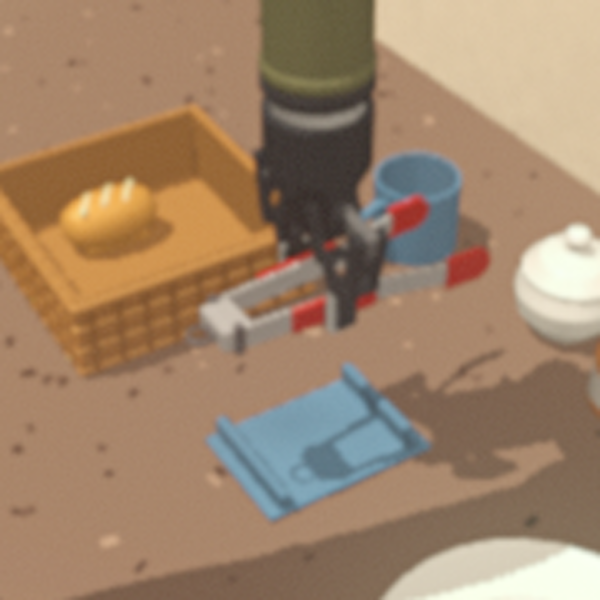

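The pose matches the one after lift-off, within 3 mm. Lowering onto the bars.

carry_out --moves '[[[0.001,0.0005,-0.02,0,0,0],[0,0,-0.02,0,0,0],[0,0,-0.02,0,0,0],[0,0,-0.02,0,0,0],[0,0,-0.018,0,0,0],[0,0,-0.012,0,0,0],[0,0,-0.008,0,0,0],[0,0,-0.005,0,0,0],[0,0,-0.004,0,0,0],[0,0,-0.002,0,0,0]]]'

```text
clock: 21.35
tcp_pos: [514.8, -18.1, 13.4]
ee_rot: [0.0, 0.013, 1.0, -0.0]
ft_force: [-0.4, -0.1, 3.5]
finger_gap: 0.649
```

```bash
python3 - <<'E'
from chk import *
cap('side','side15');st()
b=cv2.imread('pics/side15.png')[130:270,220:360]
cv2.imwrite('pics/m15.png',cv2.resize(b,(600,600),interpolation=cv2.INTER_CUBIC))
E
```

```text
21.4 tcp [514.744 -18.098  13.483] grip [513.235 -18.055  34.482] jaws [622.196 -20.977  34.532] F [-0.24  -0.266  0.05 ] gap 55.07210342575906
[[-0.9996406042025345, 0.026803992712919746, 0.0004565131297082097], [0.026803937295229122, 0.9996407018500952, -0.000127083131837131], [-0.0004597554407249958, -0.00011480110939047232, -0.9999998877228138]] [ 0.033  0.924 -0.144  2.029  0.543  0.224  0.958]
```

View pics/m15.png

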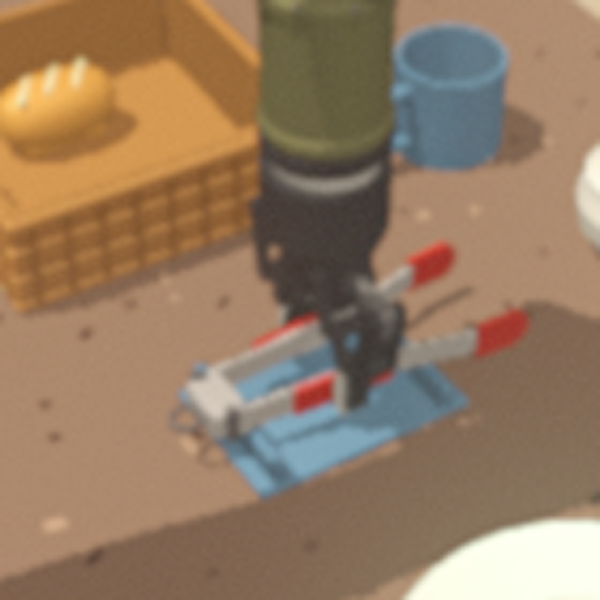

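The tongs lie back on both bars, as before. Lowering 0.5 mm, opening, then retreating upwards.

carry_out --moves '[[[0,0,-0.0005,0,0,0],[0,0,0,0,0,0],[0,0,0,0,0,0],[0,0,0,0,0,0],[0,0,0,0,0,0],[0,0,0,0,0,0],[0,0,0,0,0,0],[0,0,0,0,0,0],[0,0,0,0,0,0],[0,0,0,0,0,0]]]' --claw 100

```text
clock: 22.4
tcp_pos: [514.5, -18.0, 12.8]
ee_rot: [0.0, 0.013, 1.0, 0.0]
ft_force: [0.3, -0.9, 0.1]
finger_gap: 1.0
```

carry_out --moves '[[[0,0,0.006,0,0,0],[0,0,0.01,0,0,0],[0,0,0.016,0,0,0],[0,0,0.02,0,0,0],[0,0,0.025,0,0,0],[0,0,0.03,0,0,0],[0,0,0.03,0,0,0],[0,0,0.03,0,0,0],[0,0,0.025,0,0,0],[0,0,0.01,0,0,0]]]'

```text
clock: 23.4
tcp_pos: [515.5, -18.0, 217.8]
ee_rot: [0.002, 0.013, 1.0, 0.0]
ft_force: [0.3, 0.6, 0.5]
finger_gap: 1.001
```

carry_out --moves '[[[0,0.02,0,0,0,0],[0,0.03,0,0,0,0],[0,0.03,0,0,0,0],[-0.01,0.03,0,0,0,0],[-0.01,0.04,0,0,0,0],[-0.01,0.04,0,0,0,0],[-0.01,0.04,0,0,0,0],[-0.01,0.04,0,0,0,0],[0,0.03,0,0,0,0],[0,0.02,0,0,0,0]]]'

```text
clock: 24.4
tcp_pos: [463.0, 304.9, 214.6]
ee_rot: [-0.0, 0.012, 1.0, 0.0]
ft_force: [1.1, -1.3, 1.0]
finger_gap: 1.0
```

```bash
python3 - <<'E'
from chk import *
cap('side','side16');cap('top','top16');st()
np.set_printoptions(precision=1,suppress=True)
from scipy.cluster.hierarchy import fcluster,linkage
X,_=seg('top16',(255,140,320,220),lambda r,g,b:(r>130)&(g<60)&(b<60),(0,100))
L=fcluster(linkage(X),8,'distance')
for l in set(L):
    Y=X[L==l]
    if len(Y)>8:print(len(Y),Y.mean(0))
X,px=seg('top16',(370,180,420,230),lambda r,g,b:(r<110)&(g<80),(10,90));print('roll',len(X),X.mean(0),X.min(0),X.max(0),px.mean(0),(px.min(0)+px.max(0))/2)
c=load('top16');p=(px.min(0)+px.max(0))/2;print(world(c,*p,32))
E
```

```text
24.5 tcp [463.128 305.766 214.652] grip [461.641 305.741 235.653] jaws [570.616 303.399 235.584] F [-0.564 -0.186 -0.16 ] gap 84.99474504957104
[[-0.9997688692480311, 0.021491205384503137, -0.0005798048244464353], [0.021489564598660575, 0.9997654227664097, 0.0027014910812627104], [0.0006377271151065146, 0.0026884069303681037, -0.9999961828788666]] [-0.44   0.634 -0.373  1.793  0.312  0.771  0.577]
25 [619.8 -64.2  46.1]
25 [622.4  24.3  46.5]
37 [513.8 -45.6  45.6]
35 [515.9  10.1  45.4]
roll 440 [ 503.4 -286.9   50.1] [ 458.6 -313.8   33.5] [ 547.2 -267.4   62.1] [394.7 203.5] [395.5 204. ]
[ 504.  -293.3   32. ]
```

View pics/top16.png

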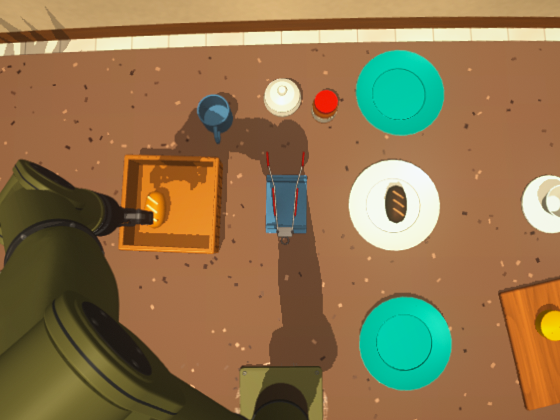

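View pics/side16.png

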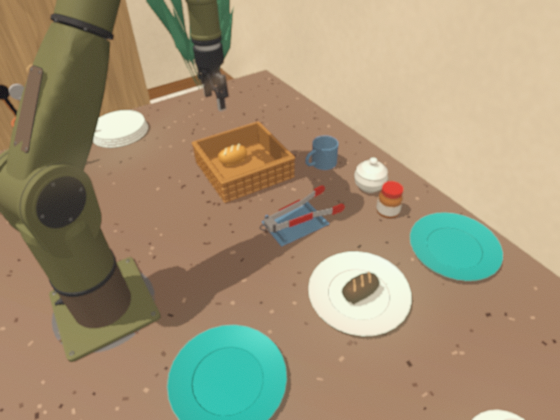

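Both pictures show the dark roll right side up in the middle of the plate: top (395,204), side (361,288). The tongs are on the rest at (287,200) in the top view and the light roll is in the basket at (155,209). Cup, sugar bowl and jam jar are unmoved, and the gripper is clear of everything. Handing in.

```bash
python3 - <<'E'
from h import *
print(robot.job_done())
E
```

```text
the job is handed in; nothing more can be done
None
```

I served the dark roll with the tongs and handed the job in at about 24.5 s. No verdict was reported, so this rests on my own checks.

**What I did:** I lifted the tongs off their rest and pitched the jaws 50° down so the handle cleared the basket rim. The jaws closed on the dark roll and raised it to about 175 mm, well above the rim. I set it on the plate while still gripping it; the wrist force rose by about 7 N on contact. Then I opened the jaws, laid the tongs back on the rest and let go. The gripper was then withdrawn to a height of about 215 mm, touching nothing.

**Last checks:**
- **Dark roll:** right side up at (504, −293) mm, within about 2 mm of the plate's middle at (504.6, −294.2).
- **Tongs:** flat on both bars, pointing as before. They lie 2–3 mm along from where they first lay, with the pads' midpoint at (515, −18) mm.
- **Light roll, sugar bowl, jam jar and cup:** they look unmoved in the pictures. I did not re-measure their positions.

**Disagreements:** the two cameras differ by 1–3 mm on most points, and by up to 9 mm on the top of the dark roll, which the basket wall half hides from the side. Depth readings scatter by a few mm. No check failed.

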